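Unlock the cutlery caddy, slide it along its keyhole slots and lift it off the rail

ROBOT

A 6-joint arm with a two-finger parallel gripper is mounted at the origin on a cart in front of the work surface, level with it; the furniture and walls round the work are solid. World frame = base frame: x ahead of the robot, y to its left, z up, the work surface at z = 0. Lengths are in m, angles in rad, forces in N, time in s.
With the tool pointing down it reaches from about 0.325 to 0.85 m from the base axis. Payload 15.5 kg.
Tool frame: the origin (TCP) lies between the finger pads; the fingertips stand 25 mm ahead of it and the grasp point (between the pads) lies 6 mm ahead of it; z points along the fingers, y is the direction in which the jaws open and shut (so a half turn about z gives the same grasp; the last joint's range is limited). The gripper opens to 91 mm and grips with 3 to 60 N. Pads are 32 mm wide; open, the fingers measure 118 mm over their backs; the gripper's body (76 mm by 178 mm) begins 60 mm behind the grasp point.
Start: joints at [1.034, 0.494, 1.345, -0, 1.302, -0.096], TCP at [0.267, 0.565, 0.239] pointing down, gripper open.
Joint ranges: [-2.91, 2.91], [-0.82, 2.16], [0.22, 2.67], [-1.22, 4.37], [0.12, 2.79], [-3.08, 3.08]. Speed limits (rad/s): [1.89, 1.89, 2.57, 3.01, 3.01, 3.01].

INTERFACE

Orientations are given as a 3x3 rotation matrix whose columns are the frame's x, y, z axes.
In Python, from workcell import r gives the robot as it stands. The module is installed in compiled form; this text tells all that it offers.
- The arm moves only by the tool drive_tool, never from a script. Its argument "targets" is a list of rows, each a list of 7 numbers: the turn, a rotation vector about the tool's x, y, z in degrees, then the shift along the tool's x, y, z in mm, then the closure, from -1 (fully open) to 1 (shut). In form: [[wx, wy, wz, tx, ty, tz, gripper], ...]. A call has 1 to 8 rows; each row is the pose to reach, as a shift and turn from the pose commanded when the call began, along the tool's axes at that moment; what a row does not reach only later rows make up. A row lasts 1/10 s, in which the tool goes at most 50 mm and 8.59 degrees, less where a joint would pass 70% of its speed; a pose out of reach is approached as far as the arm can. A call with a gripper value outside its range is refused whole. The fingers move at their own pace and stop on an object; the grip force is fixed at half the most. Time passes only in rows, so rows that repeat a pose let the fingers close. It gives the time, the measured TCP pose, the force and the opening at its end, in the units of the state.
- r.observe(): the state, without advancing time (a new reading comes with each control period).
- r.grab_frame(name): name is "side" or "top"; returns the picture (480x640x3 uint8, red, green, blue); there is no depth.
- r.get_calibration(name): a dict with "vfov" (degrees; the focal length in pixels is half the picture's height over the tangent of half this angle, whatever the lens; pixels are square), "cx", "cy" (the principal point, pixels), "xyz" and "orientation" of the camera in the world. Camera axes: x right, y down, z forward; pixel columns grow to the right and rows downward; lengths in m; the calibration is good to about 2 mm. A picture is of the moment at which its call begins. get_calibration takes no time and is no camera call.
- r.hand_in(): hands the job in, once; it reports no verdict.
Trained networks look in the newest picture that a camera, given by its name, has taken for a name from the list of things; names that differ only in an ending like _2 or _b are one class to them, and where a whole thing is asked for, a point or a joint stands for the part that bears it (a point fixed in the world has none). Each returns a list of dicts, best first, with "score" (0 to 1); they miss things now and then, are a little off and sometimes report something else, mostly with a low value. They report only what shows in the picture. A call takes as long as a camera call.
- r.silhouettes(camera, thing): "mask" (480x640 bool, what is visible of it) and "point" ([column, row] in pixels, amid what is visible of it).
The state is a dict: "time": time; "joint_positions": joint angles; "dq": joint speeds; "joint_torque": joint torques, N m; "ee_pos": TCP position; "eef_rot": TCP orientation; "force": force on the tool from outside, world axes, zero at the start; "wrist_torque": the same for the moment, N m; "grip_width": finger opening in m.
Only numpy, scipy, OpenCV 4.12 (cv2) and the standard library are available. Lean on these libraries where they do the work, as an engineer would, in place of code of your own. Each camera call takes 0.05 s, during which the arm holds its last target. There are 200 camera calls.

TASK

Take the empty cutlery caddy off its rail stand: swing the cam lever at the end of the rail a quarter turn, away from the basket's side, then push the caddy by its end wall along the rail towards the cam until it stops and its keyholes' wide ends stand under the stud heads (its lift bar only takes a straight lift, so keep off the bar until then). Lift the caddy straight up by its lift bar, set it down upright in the middle of the drying mat without dropping it, and let go. Leave the mug, the jar and the bottle standing where they are.

Things in the scene. Friction and masses are not known exactly. Their poses are not given: they have to be found in the camera images.
- stand: Steel rail stand, fixed. Origin: on the worktop under the centre of the hung basket. z up; y along the rail towards the cam; x from the basket to the rail (away from the robot at yaw 0, yaw within 0.3). Two posts, 12 mm thick, under the rail at y = -78 and +122 mm, on flat feet (24 wide, x = -45 to +80 mm, 12 high); a round bar at z = 85 mm runs behind the basket, x = 38.5 mm and more.
- rail_mid (a point): Middle of the rail's top, 160 mm above the worktop: a flat steel bar 26 mm wide (x), 215 mm long (y), 6 mm thick. Axes as the stand's. In the stand's frame it lies at x = +53.5, y = +22.5 mm.
- stud_near_cam (a point): Top of the head, 10 mm above the rail, of the stud nearer the cam, at x = +53.5, y = +40 mm in the stand's frame. An equal stud stands 58 mm further along -y. Shank diameter 6 mm, domed head diameter 12 mm, its underside 6 mm above the rail.
- cam_pivot (a point): Vertical axis of the cam, on top of its hub (radius 13.5 mm, 6 mm high, on the rail), at x = +53.5, y = +91 mm in the stand's frame. Once the lobe is turned away the hub is the end stop of the sliding caddy.
- cam (a joint): Angle of the cam. 0 = locked: the lobe (14 mm wide, 35 mm from the pivot) points along the stand's -y, 1 mm short of the caddy's lip; the lever points along +y. Grows as the lever turns clockwise seen from above, the pin moving first along +x, away from the basket's side; from 1.35 rad on the lobe is out of the way; stop at 1.6. Stays where left; about 1.6 N at the pin turns it.
- cam_pin (a point): Middle of the free part of the upright round pin at the end of the cam lever: diameter 12 mm, 45 mm from the pivot, 188 mm above the worktop; its top is 14 mm above this point and the top of the flat lever 22 mm below. Can be pinched from above or pushed.
- caddy_grip (a point): Centre of the caddy's lift bar: level round wooden bar, diameter 12 mm, 68 mm long, along the caddy's y between two uprights (7 mm thick), 34 mm above the basket's rim, 138 mm above its underside; free space on both sides of it above the rim. Axes: the caddy's, equal to the stand's while it hangs. Grip it across x.
- caddy_end (a point): On the outer face of the basket's end wall that looks away from the cam (-y), in its middle, 19 mm below the rim: the place to push along +y. The rail's front edge is 40.5 mm along +x from it; a push of 1 to 4 N slides the caddy.
- caddy_base (a point): Centre of the underside of the basket: slotted steel, 76 (x) by 100 (y) by 104 mm high, about 0.37 kg with its bar, underside 60 mm above the worktop as it hangs. At the rim a 4 mm thick lip, 110 mm long in y, hooks over the rail behind it, with a flange behind the rail (x = 67 to 71 mm) that reaches 16 mm below the rail's top.
- wide_end (a point): Centre of the wide end (diameter 18 mm) of the lip's keyhole nearer the cam, on top of the lip. From it a slot 8.5 mm wide runs 22 mm along +y to the stud. An equal keyhole lies 58 mm further along -y. The caddy lifts straight up when this point is within 3 mm (horizontally) of the stud's centre; it meets the cam's hub 22.5 mm from its start. Clear of everything after 30 mm of lift.
- caddy: The whole caddy (basket, lip and lift bar); same origin as caddy_base.
- lift_bar: The lift bar with its uprights, a part of the caddy; same point as caddy_grip.
- mat: Grey ribbed drying mat lying on the worktop, fixed, 140 mm (x) by 170 mm (y), top of the ribs 6 mm above the worktop. Origin: centre of its underside.
- mug: Two-tone mug, 90 mm across, 105 mm high, standing behind the work. Origin: centre of its underside. Bystander.
- honey: Round glass jar with a dark lid, diameter 65, height 86 mm. Origin: centre of its underside. Bystander.
- vinegar: Square corked bottle, 66 by 65 by 136 mm high. Origin: centre of its underside. Bystander.

How it is judged:
By the outcome, as a careful person would: the job done as asked, in the order asked, and still so for the second after the job is handed in, with the robot touching nothing.
It also fails if it takes over 72 s, if anything falls off the work surface, if the arm or the gripper's body presses on something with over 40 N, if the wrist force passes 120 N, or if a joint passes its speed limit or range.

## Working session

There is one attempt and no reset: what is moved stays moved. The work goes in short steps, Python scripts to look and compute and a tool call to move; the robot and the scene stay as the last step left them, time stands still between calls to the robot, and variables do not carry over. Pictures are saved under pics/ and viewed, on a budget of 10 in all, crops included, one or two more only if the job needs it, and the job is handed in when it is done.

Besides the shell and the picture viewer there is one more tool, called after ">>>" in YAML: its name, and indented under it one key for each argument. drive_tool: Moves the arm, as the interface text tells. Its arguments: {"type":"object","properties":{"targets":{"type":"array"}},"required":["targets"]}

```bash
mkdir -p pics
cat > h.py <<'E'
import numpy as np, cv2
from workcell import r
def cam(n):
    c=r.get_calibration(n); f=240/np.tan(np.radians(c['vfov'])/2)
    return f,c['cx'],c['cy'],np.array(c['xyz']),np.array(c['orientation'])
def proj(n,P):
    f,cx,cy,o,R=cam(n); q=(np.atleast_2d(P)-o)@R
    return np.c_[cx+f*q[:,0]/q[:,2],cy+f*q[:,1]/q[:,2]]
def ray(n,uv):
    f,cx,cy,o,R=cam(n); d=R@np.array([(uv[0]-cx)/f,(uv[1]-cy)/f,1]); return o,d
def atz(n,uv,z):
    o,d=ray(n,uv); return o+d*(z-o[2])/d[2]
def save(n,fn): 
    im=r.grab_frame(n); cv2.imwrite('pics/'+fn,im[:,:,::-1]); return im
E
python3 - <<'E'
from h import *
np.set_printoptions(precision=4,suppress=True)
a=save('top','top0.png'); b=save('side','side0.png')
for n in('top','side'):
    print(n,cam(n))
    for t in ['stand','cam_pin','cam_pivot','caddy','lift_bar','mat','mug','honey','vinegar','stud_near_cam','caddy_end','wide_end']:
        try:
            L=r.silhouettes(n,t); print(t,[(round(x['score'],2),np.round(x['point']),int(x['mask'].sum())) for x in L[:3]])
        except Exception as e: print(t,e)
print(r.observe())
E
```

```text
top (np.float64(528.0279918770267), 315.6878754157649, 242.37539514930143, array([ 0.4873, -0.0321,  1.2537]), array([[ 0.0066, -0.9941,  0.1082],
       [-1.    , -0.0061,  0.0046],
       [-0.0039, -0.1082, -0.9941]]))
stand [(0.85, array([199., 282.]), 1909)]
cam_pin [(0.79, array([181., 276.]), 375), (0.68, array([198., 286.]), 1987), (0.44, array([230., 298.]), 2652)]
cam_pivot [(0.66, array([201., 286.]), 2056)]
caddy [(0.78, array([229., 300.]), 2799)]
lift_bar [(0.82, array([226., 303.]), 275)]
mat [(0.69, array([387., 303.]), 4401), (0.31, array([198., 280.]), 1804)]
mug [(0.74, array([242., 190.]), 871), (0.64, array([439., 190.]), 1660)]
honey [(0.56, array([241., 189.]), 884)]
vinegar [(0.85, array([344., 184.]), 783), (0.68, array([182., 276.]), 251)]
stud_near_cam [(0.55, array([196., 282.]), 1659)]
caddy_end [(0.97, array([230., 299.]), 2719), (0.15, array([184., 278.]), 354)]
wide_end [(0.76, array([227., 301.]), 2798)]
side (np.float64(471.06357635647504), 314.5665285150422, 246.9055116847685, array([0.6307, 0.8463, 0.583 ]), array([[-0.9986,  0.0237, -0.0466],
     
[... 644 characters left out ...]
 array([355., 357.]), 2330), (0.36, array([235., 263.]), 1448)]
caddy_end [(0.58, array([386., 297.]), 4137)]
wide_end [(0.71, array([382., 294.]), 4109)]
{'time': 1.3, 'joint_positions': array([ 1.0345,  0.4936,  1.3455, -0.    ,  1.3025, -0.0955]), 'dq': array([ 0.    ,  0.0006,  0.0005, -0.001 ,  0.0023, -0.0003]), 'joint_torque': array([  0.0002, -87.8679, -38.2253,   0.0707,   0.0441,  -0.0001]), 'ee_pos': array([0.2666, 0.5653, 0.2389]), 'eef_rot': array([[-0.9044,  0.4266,  0.    ],
       [ 0.4266,  0.9044, -0.    ],
       [-0.    , -0.    , -1.    ]]), 'force': array([-0.0162,  0.1769,  0.4179]), 'wrist_torque': array([-0.0091,  0.0131, -0.029 ]), 'grip_width': 0.09149531450873186}
```

View pics/top0.png

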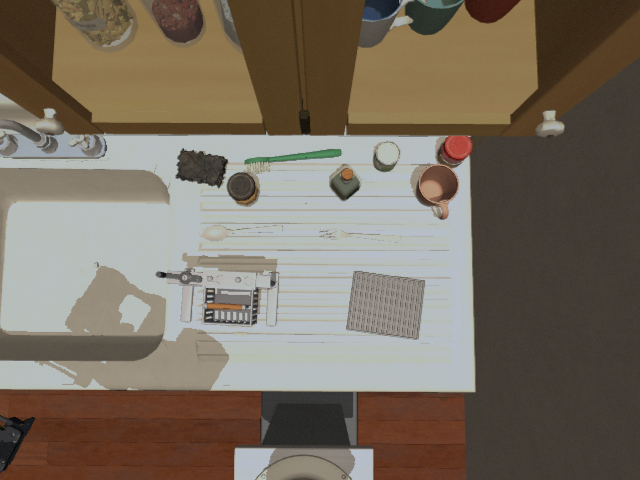

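View pics/side0.png

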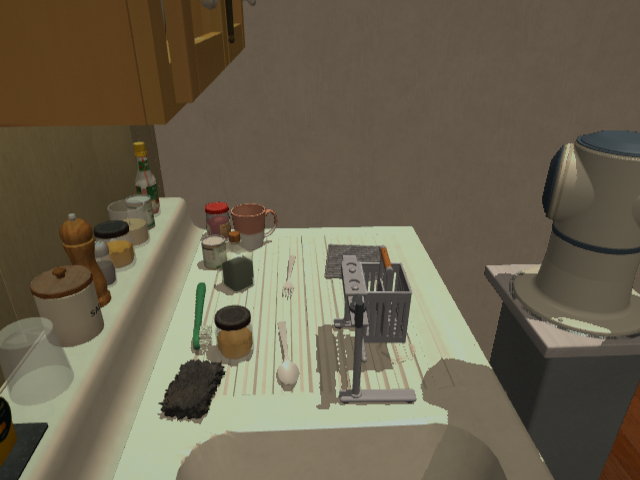

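The top view shows the rail at columns 165–275, row ~280. The cam is at its left end with the pin near (162,275), and the lift bar is at (226,305). The mat is near (386,304). The side view shows the stand from its cam end. I'll zoom in for the precise pose.

Run:
```python
from h import *
a=cv2.imread('pics/top0.png')[245:335,150:290]; b=cv2.imread('pics/side0.png')[240:410,320:420]
A=cv2.resize(a,None,fx=4,fy=4,interpolation=cv2.INTER_CUBIC); B=cv2.resize(b,None,fx=2.4,fy=2.4,interpolation=cv2.INTER_CUBIC)
C=np.zeros((410,800,3),np.uint8); C[:360,:560]=A; C[:B.shape[0],560:]=B
cv2.imwrite('pics/z1.png',C)
```

```text
(no output)
```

View pics/z1.png

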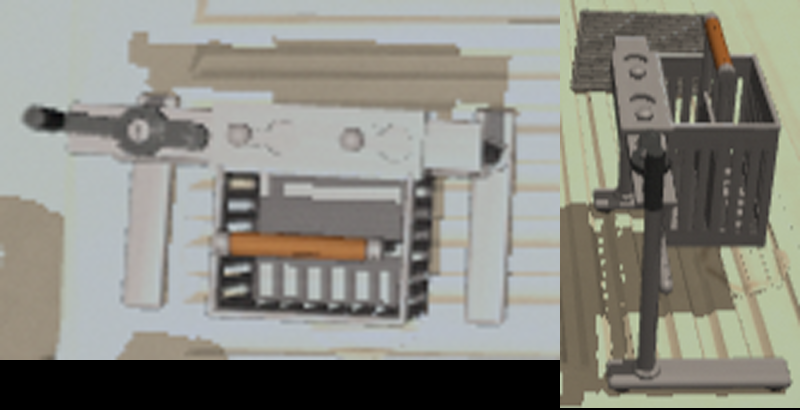

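```bash
cat > fit.py <<'E'
from h import *
from scipy.optimize import least_squares
np.set_printoptions(precision=4,suppress=True)
def T(p,L):
    c,s=np.cos(p[2]),np.sin(p[2]); L=np.atleast_2d(L)/1000
    return np.c_[p[0]+c*L[:,0]-s*L[:,1],p[1]+s*L[:,0]+c*L[:,1],L[:,2]]
t=lambda u,v:(150+u/4,245+v/4)
s=lambda u,v:(320+(u-560)/2.4,240+v/2.4)
pts=[('top',(53.5,91,167),t(138,129)),('top',(53.5,136,202),t(40,118)),('top',(53.5,40,170),t(238,134)),('top',(53.5,-18,170),t(352,140)),
('top',(0,0,198),t(299,247)),
('top',(-45,134,12),t(122,305)),('top',(-45,110,12),t(165,307)),('top',(-45,-66,12),t(468,318)),('top',(-45,-90,12),t(505,322)),
('side',(53.5,40,170),s(645,103)),('side',(53.5,-18,170),s(640,65)),('side',(53.5,136,202),s(653,152)),('side',(-45,134,12),s(788,376)),('side',(0,0,198),s(718.5,44))]
if __name__=='__main__':
    f=lambda p:np.concatenate([(proj(n,T(p,L))[0]-uv) for n,L,uv in pts])
    S=least_squares(f,[.44,.15,0],loss='soft_l1')
    p=S.x; print(p); print(f(p).reshape(-1,2))
    for k in('top','side'):
        I=[q for q in pts if q[0]==k]; g=lambda p:np.concatenate([(proj(n,T(p,L))[0]-uv) for n,L,uv in I]); print(k,least_squares(g,p).x)
    for n,L in dict(pin=(53.5,136,188),piv=(53.5,91,166),end=(0,-50,145),grip=(0,0,198)).items(): print(n,T(p,L))
    # mat
    im=r.grab_frame('top')
    L=r.silhouettes('top','mat'); m=L[0]['mask'].astype(np.uint8); c=max(cv2.findContours(m,0,2)[0],key=cv2.contourArea)
    q=np.array([atz('top',u[0],.006)[:2] for u in c],np.float32); print('mat',cv2.minAreaRect(q))
    for u in [(355,271),(425,279),(418,339),(347,331)]: print(atz('top',u,.006))
    for k,h in(('mug',.1),('honey',.086),('vinegar',.13)):
        print(k,[(x['score'],atz('top',x['point'],h/2)) for x in r.silhouettes('top',k)])
E
python3 fit.py
```

```text
[ 0.4743  0.1518 -0.0507]
[[ 1.1699 -0.2709]
 [-1.1896  0.4305]
 [ 0.5702 -0.162 ]
 [ 0.2616 -0.0432]
 [ 0.4006 -0.9037]
 [-0.2093 -0.2034]
 [-0.7008 -0.1056]
 [-1.0982  1.5354]
 [-0.056   1.1351]
 [-0.7129  1.2346]
 [-1.1748 -0.4371]
 [ 1.9914 -2.6646]
 [ 0.7857  0.6762]
 [-1.0125 -0.7305]]
top [ 0.475   0.1515 -0.0402]
side [ 0.4732  0.1532 -0.0717]
pin [[0.5346 0.2849 0.188 ]]
piv [[0.5323 0.24   0.166 ]]
end [[0.4718 0.1019 0.145 ]]
grip [[0.4743 0.1518 0.198 ]]
mat ((0.4773809611797333, -0.1910259872674942), (0.17077074944972992, 0.13951142132282257), 82.36229705810547)
[ 0.5557 -0.1196  0.006 ]
[ 0.5379 -0.2846  0.006 ]
[ 0.3982 -0.2661  0.006 ]
[ 0.4155 -0.1008  0.006 ]
mug [(0.83, array([ 0.7407, -0.3154,  0.05  ]))]
honey [(0.59, array([0.7383, 0.1534, 0.043 ]))]
vinegar [(0.79, array([ 0.7561, -0.0972,  0.065 ])), (0.74, array([0.525 , 0.2331, 0.065 ]))]
```

>>> drive_tool:
  targets:
    - [0, 0, 67.7, -362, -139, -25, 0]
    - [0, 0, 67.7, -362, -139, -25, 0]
    - [0, 0, 67.7, -362, -139, -25, 0]
    - [0, 0, 67.7, -362, -139, -25, 0]
    - [0, 0, 67.7, -362, -139, -25, 0]
    - [0, 0, 67.7, -362, -139, -25, 0]
    - [0, 0, 67.7, -362, -139, -25, 0]
    - [0, 0, 67.7, -362, -139, -25, 0]

```text
time: 2.35
ee_pos: [0.5365, 0.2828, 0.2642]
eef_rot: [[0.059, 0.998, 0.001], [0.998, -0.059, -0.0], [-0.0, 0.001, -1.0]]
force: [0.7, 0.0, 0.9]
grip_width: 0.0457
```

>>> drive_tool:
  targets:
    - [0, 0, 0, 0, 0, 0, 0]
    - [0, 0, 0, 0, 0, 0, 0]

```text
time: 2.55
ee_pos: [0.5351, 0.2845, 0.2638]
eef_rot: [[0.052, 0.999, -0.0], [0.999, -0.052, 0.0], [0.0, -0.0, -1.0]]
force: [-0.9, 0.6, -0.3]
grip_width: 0.045
```

Run:
```python
from fit import *
a=save('top','top1.png'); b=save('side','side1.png')
p=[.4743,.1518,-.0507]
ctr=r.observe()['ee_pos']
def ov(im,n,box,k):
    u0,u1,v0,v1=box; im=im[v0:v1,u0:u1,::-1]; im=cv2.resize(im,None,fx=k,fy=k,interpolation=cv2.INTER_CUBIC)
    for L,c in [((53.5,136,202),(0,0,255)),((53.5,91,166),(0,255,0)),((53.5,136,166),(255,0,0)),((0,0,198),(255,255,0)),((53.5,130,160),(0,255,255)),((40.5,130,160),(0,255,255)),((66.5,130,160),(0,255,255))]:
        q=(proj(n,T(p,L))[0]-[u0,v0]+.5)*k; cv2.circle(im,tuple(int(x) for x in q),2,c,-1)
    q=(proj(n,ctr+[0,0,-.025])[0]-[u0,v0]+.5)*k; cv2.circle(im,tuple(int(x) for x in q),3,(255,0,255),-1)
    return im
A=ov(b,'side',(310,430,200,350),4);B=ov(a,'top',(130,210,220,330),4)
C=np.zeros((600,800,3),np.uint8);C[:600,:480]=A;C[:440,480:]=B;cv2.imwrite('pics/z2.png',C)
```

```text
(no output)
```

View pics/z2.png

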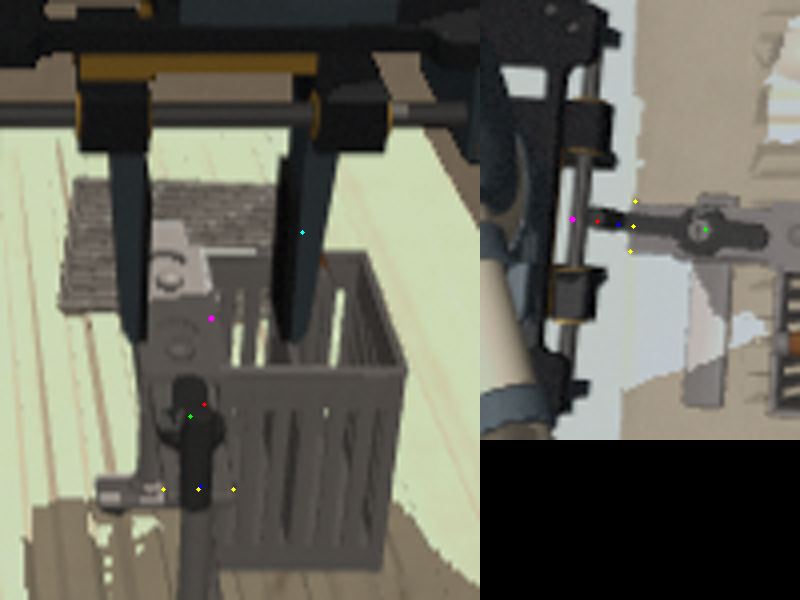

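The overlay agrees with the pose fit: the rail end, pivot and pin line up within 1–2 px, and the open fingers straddle the pin. I'll descend and pinch it.

>>> drive_tool:
  targets:
    - [0, 0, 0, 0, 0, 30, 0]
    - [0, 0, 0, 0, 0, 50, 0]
    - [0, 0, 0, 0, 0, 64, 0]
    - [0, 0, 0, 0, 0, 64, 0]
    - [0, 0, 0, 0, 0, 64, 1]
    - [0, 0, 0, 0, 0, 64, 1]
    - [0, 0, 0, 0, 0, 64, 1]
    - [0, 0, 0, 0, 0, 64, 1]

```text
time: 3.45
ee_pos: [0.5349, 0.2853, 0.2005]
eef_rot: [[0.051, 0.999, 0.001], [0.999, -0.051, 0.0], [0.0, 0.001, -1.0]]
force: [-0.4, 0.1, -0.3]
grip_width: 0.0166
```

>>> drive_tool:
  targets:
    - [0, 0, 0, 0, 0, 0, 1]
    - [0, 0, 0, 0, 0, 0, 1]
    - [0, 0, 0, 0, 0, 0, 1]

```text
time: 3.75
ee_pos: [0.5351, 0.2853, 0.2003]
eef_rot: [[0.052, 0.999, 0.001], [0.999, -0.052, 0.001], [0.001, 0.001, -1.0]]
force: [0.9, 1.8, 4.7]
grip_width: 0.011
```

>>> drive_tool:
  targets:
    - [0, 0, 6, -0.2, 4.7, 0, 1]
    - [0, 0, 12, -1, 9.4, 0, 1]
    - [0, 0, 18, -2.2, 13.9, 0, 1]
    - [0, 0, 24, -3.9, 18.3, 0, 1]
    - [0, 0, 30, -6, 22.5, 0, 1]
    - [0, 0, 36, -8.6, 26.5, 0, 1]
    - [0, 0, 42, -11.6, 30.1, 0, 1]
    - [0, 0, 48, -14.9, 33.4, 0, 1]

```text
time: 4.55
ee_pos: [0.5664, 0.2682, 0.2001]
eef_rot: [[0.779, 0.627, -0.002], [0.627, -0.779, -0.0], [-0.002, -0.001, -1.0]]
force: [-8.5, 0.4, 10.5]
grip_width: 0.0111
```

>>> drive_tool:
  targets:
    - [0, 0, 6, -0.2, 4.7, 0, 1]
    - [0, 0, 12, -1, 9.4, 0, 1]
    - [0, 0, 18, -2.2, 13.9, 0, 1]
    - [0, 0, 24, -3.9, 18.3, 0, 1]
    - [0, 0, 30, -6, 22.5, 0, 1]
    - [0, 0, 36, -8.6, 26.5, 0, 1]
    - [0, 0, 40, -10.5, 28.9, 0, 1]
    - [0, 0, 40, -10.5, 28.9, 0, 1]

```text
time: 5.35
ee_pos: [0.5749, 0.24, 0.1998]
eef_rot: [[1.0, -0.02, -0.005], [-0.02, -1.0, 0.001], [-0.005, -0.001, -1.0]]
force: [-14.3, 6.7, 11.7]
grip_width: 0.0111
```

>>> drive_tool:
  targets:
    - [0, 0, 40, -10.5, 28.9, 0, 0.2]
    - [0, 0, 0, 0, 0, 0, 0.2]
    - [0, 0, 0, 0, 0, 0, 0.2]
    - [0, 0, 0, 0, 0, -20, 0.2]
    - [0, 0, 0, 0, 0, -60, 0.2]
    - [0, 0, 0, 0, 0, -75, 0.2]
    - [0, 0, 0, 0, 0, -75, 0.2]

```text
time: 6.05
ee_pos: [0.5782, 0.2395, 0.2773]
eef_rot: [[1.0, -0.017, 0.003], [-0.017, -1.0, 0.001], [0.003, -0.001, -1.0]]
force: [0.5, -1.0, -0.4]
grip_width: 0.0369
```

That call's first row was a slip: I carried over the previous call's turn and shift, which pushed the lever towards its stop for 0.1 s before coming back. I'll look at the cam's state before going on.

Run:
```python
from fit import *
o=r.observe(); print(o['ee_pos'],o['eef_rot'],o['force'],o['joint_positions'])
a=save('top','top2.png'); b=save('side','side2.png')
A=cv2.resize(b[240:410,310:430,::-1],None,fx=3.4,fy=3.4,interpolation=cv2.INTER_CUBIC);B=cv2.resize(a[235:335,150:290,::-1],None,fx=2.8,fy=2.8,interpolation=cv2.INTER_CUBIC)
C=np.zeros((580,800,3),np.uint8);C[:A.shape[0],:A.shape[1]]=A;C[:B.shape[0],408:]=B;cv2.imwrite('pics/z3.png',C)
```

```text
[0.5782 0.2395 0.2773] [[ 0.9998 -0.0171  0.0035]
 [-0.0171 -0.9999  0.0009]
 [ 0.0034 -0.0009 -1.    ]] [ 0.5078 -1.0313 -0.3692] [ 0.2974  0.461   1.2936 -0.0002  1.3834  1.8853]
```

View pics/z3.png

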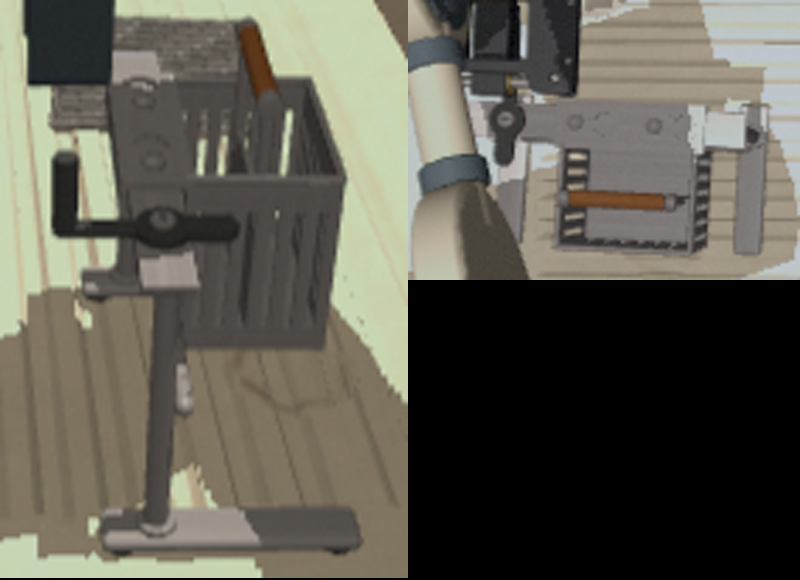

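The lever now stands square to the rail, with its pin on the far side at (65,190) in the crop. The lobe is off the caddy's lip and the caddy hasn't moved. Next I go to the end wall with the fingers shut.

>>> drive_tool:
  targets:
    - [0, 0, -8, -13, 21, 0, 1]
    - [0, 0, -16, -26, 41, 0, 1]
    - [0, 0, -24, -39, 62, 0, 1]
    - [0, 0, -32, -53, 83, 0, 1]
    - [0, 0, -40, -66, 103, 0, 1]
    - [0, 0, -48, -79, 124, 0, 1]
    - [0, 0, -56, -92, 145, 0, 1]
    - [0, 0, -64, -105, 165, 0, 1]

```text
time: 6.95
ee_pos: [0.4682, 0.0753, 0.2736]
eef_rot: [[0.448, 0.894, -0.003], [0.894, -0.448, -0.0], [-0.001, -0.002, -1.0]]
force: [-0.3, -0.6, -0.1]
grip_width: 0.0008
```

>>> drive_tool:
  targets:
    - [0, 0, -8, 0, 0, 0, 1]
    - [0, 0, -16, 0, 0, 0, 1]
    - [0, 0, -24, 0, 0, 0, 1]
    - [0, 0, -24, 0, 0, 0, 1]
    - [0, 0, -24, 0, 0, 0, 1]

```text
time: 7.45
ee_pos: [0.4691, 0.0762, 0.2741]
eef_rot: [[0.056, 0.998, -0.002], [0.998, -0.056, -0.0], [-0.0, -0.002, -1.0]]
force: [1.1, 0.8, 0.1]
grip_width: 0.0002
```

>>> drive_tool:
  targets:
    - [0, 0, 0, 0, 0, 40, 1]
    - [0, 0, 0, 0, 0, 80, 1]
    - [0, 0, 0, 0, 0, 109, 1]
    - [0, 0, 0, 0, 0, 109, 1]
    - [0, 0, 0, 0, 0, 109, 1]

```text
time: 7.95
ee_pos: [0.4696, 0.0762, 0.1662]
eef_rot: [[0.054, 0.999, -0.001], [0.999, -0.054, -0.0], [-0.0, -0.001, -1.0]]
force: [0.5, -0.2, 0.5]
grip_width: 0.0005
```

>>> drive_tool:
  targets:
    - [0, 0, 0, 2, 0, 0, 1]
    - [0, 0, 0, 4, 0, 0, 1]
    - [0, 0, 0, 6, 0, 0, 1]
    - [0, 0, 0, 8, 0, 0, 1]
    - [0, 0, 0, 10, 0, 0, 1]
    - [0, 0, 0, 12, 0, 0, 1]
    - [0, 0, 0, 14, 0, 0, 1]
    - [0, 0, 0, 16, 0, 0, 1]

```text
time: 8.75
ee_pos: [0.4705, 0.0922, 0.1659]
eef_rot: [[0.052, 0.999, -0.0], [0.999, -0.052, -0.0], [-0.0, -0.0, -1.0]]
force: [-0.4, -2.4, 0.7]
grip_width: 0.0002
```

>>> drive_tool:
  targets:
    - [0, 0, 0, 1.5, 0, 0, 1]
    - [0, 0, 0, 3, 0, 0, 1]
    - [0, 0, 0, 4.5, 0, 0, 1]
    - [0, 0, 0, 6, 0, 0, 1]
    - [0, 0, 0, 7.5, 0, 0, 1]
    - [0, 0, 0, 9, 0, 0, 1]
    - [0, 0, 0, 10.5, 0, 0, 1]
    - [0, 0, 0, 12, 0, 0, 1]

```text
time: 9.55
ee_pos: [0.471, 0.1043, 0.1659]
eef_rot: [[0.052, 0.999, -0.0], [0.999, -0.052, 0.0], [-0.0, -0.0, -1.0]]
force: [-0.9, -2.3, 1.5]
grip_width: 0.0005
```

>>> drive_tool:
  targets:
    - [0, 0, 0, 0.7, 0, 0, 1]
    - [0, 0, 0, 1.4, 0, 0, 1]
    - [0, 0, 0, 2, 0, 0, 1]

```text
time: 9.85
ee_pos: [0.4712, 0.1062, 0.1659]
eef_rot: [[0.052, 0.999, -0.0], [0.999, -0.052, 0.0], [0.0, -0.0, -1.0]]
force: [-1.3, -3.1, 0.2]
grip_width: 0.0003
```

>>> drive_tool:
  targets:
    - [0, 0, 0, 0.5, 0, 0, 1]
    - [0, 0, 0, 1, 0, 0, 1]
    - [0, 0, 0, 1.5, 0, 0, 1]

```text
time: 10.15
ee_pos: [0.4712, 0.1077, 0.1659]
eef_rot: [[0.052, 0.999, -0.0], [0.999, -0.052, 0.0], [0.0, -0.0, -1.0]]
force: [-0.5, -2.5, 0.1]
grip_width: 0.0001
```

>>> drive_tool:
  targets:
    - [0, 0, 0, 0.5, 0, 0, 1]
    - [0, 0, 0, 1, 0, 0, 1]

```text
time: 10.35
ee_pos: [0.4713, 0.1087, 0.1659]
eef_rot: [[0.052, 0.999, -0.0], [0.999, -0.052, 0.0], [0.0, -0.0, -1.0]]
force: [-0.4, -0.9, -0.0]
grip_width: 0.0007
```

>>> drive_tool:
  targets:
    - [0, 0, 0, 0.5, 0, 0, 1]
    - [0, 0, 0, 1, 0, 0, 1]

```text
time: 10.55
ee_pos: [0.4714, 0.1097, 0.1659]
eef_rot: [[0.052, 0.999, -0.0], [0.999, -0.052, -0.0], [-0.0, -0.0, -1.0]]
force: [-0.3, -2.4, 0.4]
grip_width: 0.0003
```

>>> drive_tool:
  targets:
    - [0, 0, 0, 0.5, 0, 0, 1]
    - [0, 0, 0, 1, 0, 0, 1]

```text
time: 10.75
ee_pos: [0.4714, 0.1103, 0.166]
eef_rot: [[0.051, 0.999, -0.0], [0.999, -0.051, -0.001], [-0.001, -0.0, -1.0]]
force: [-1.6, -10.6, 3.9]
grip_width: 0.0008
```

>>> drive_tool:
  targets:
    - [0, 0, 0, 0.5, 0, 0, 1]
    - [0, 0, 0, 1, 0, 0, 1]

```text
time: 10.95
ee_pos: [0.4713, 0.1106, 0.166]
eef_rot: [[0.051, 0.999, -0.0], [0.999, -0.051, -0.002], [-0.002, -0.0, -1.0]]
force: [-1.7, -18.0, 5.3]
grip_width: 0.0007
```

Run:
```python
from fit import *
a=save('top','top3.png'); b=save('side','side3.png')
A=cv2.resize(b[240:350,310:430,::-1],None,fx=3.4,fy=3.4,interpolation=cv2.INTER_CUBIC);B=cv2.resize(a[235:335,150:290,::-1],None,fx=2.8,fy=2.8,interpolation=cv2.INTER_CUBIC)
C=np.zeros((380,800,3),np.uint8);C[:A.shape[0],:A.shape[1]]=A;C[:B.shape[0],408:]=B;cv2.imwrite('pics/z4.png',C)
```

```text
(no output)
```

View pics/z4.png

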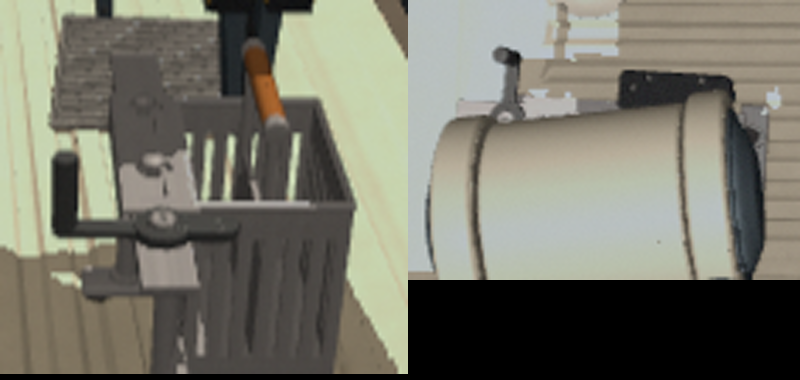

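The push ended on a hard stop: the force rose from about 2 N to 18 N at y≈0.110. That fits 22.5 mm of travel, and in the side view the stud now stands at the slots' wide end. I'll retreat and measure the lift bar.

>>> drive_tool:
  targets:
    - [0, 0, 0, -6, 0, 0, 1]
    - [0, 0, 0, -14, 0, 0, 1]
    - [0, 0, 0, -14, 0, -30, 1]
    - [0, 0, 0, -14, 0, -70, 0]
    - [0, 0, 0, -14, 0, -110, 0]
    - [0, 0, 0, -60, 0, -110, 0]
    - [0, 0, 0, -110, 0, -110, 0]
    - [0, 0, 0, -160, 0, -110, 0]

```text
time: 11.85
ee_pos: [0.463, -0.0497, 0.2764]
eef_rot: [[0.05, 0.999, 0.001], [0.999, -0.05, -0.0], [0.0, 0.001, -1.0]]
force: [0.9, -0.2, 0.2]
grip_width: 0.0375
```

>>> drive_tool:
  targets:
    - [0, 0, 0, -40, 0, 0, 0]
    - [0, 0, 0, -80, 0, 0, 0]
    - [0, 0, 0, -80, 0, 0, 0]
    - [0, 0, 0, -80, 0, 0, 0]

```text
time: 12.25
ee_pos: [0.4589, -0.1288, 0.2758]
eef_rot: [[0.054, 0.999, 0.0], [0.999, -0.054, 0.0], [0.0, 0.0, -1.0]]
force: [-1.0, 0.6, 0.3]
grip_width: 0.0455
```

Run:
```python
from fit import *
a=save('top','top4.png'); b=save('side','side4.png')
p=[.4743,.1518,-.0507]
print(r.observe()['ee_pos'],r.observe()['eef_rot'])
W=[]
for n,im in(('top',a),('side',b)):
    h=cv2.cvtColor(im,cv2.COLOR_RGB2HSV); m=((h[...,0]<18)&(h[...,1]>140)&(h[...,2]>60)).astype(np.uint8)
    q=proj(n,T(p,(0,22.5,198)))[0]; 
    k=np.zeros_like(m); u,v=q.astype(int); k[v-25:v+25,u-35:u+35]=1; ys,xs=np.nonzero(m*k)
    print(n,'pred',q,'orange',xs.mean(),ys.mean(),len(xs),xs.min(),xs.max(),cv2.minAreaRect(np.c_[xs,ys].astype(np.float32)))
    W.append((n,(xs.mean(),ys.mean())))
print(atz('top',W[0][1],.2))
f=lambda X:np.concatenate([proj(n,X)[0]-w for n,w in W]); s=least_squares(f,[.475,.174,.198]); print(s.x,f(s.x))
A=cv2.resize(b[240:350,310:430,::-1],None,fx=3.3,fy=3.3,interpolation=cv2.INTER_CUBIC);B=cv2.resize(a[255:335,150:250,::-1],None,fx=4,fy=4,interpolation=cv2.INTER_CUBIC)
C=np.zeros((380,800,3),np.uint8);C[:A.shape[0],:A.shape[1]]=A;C[:B.shape[0],400:]=B;cv2.imwrite('pics/z5.png',C)
```

```text
[ 0.459  -0.1274  0.2759] [[ 0.0513  0.9987 -0.    ]
 [ 0.9987 -0.0513  0.0004]
 [ 0.0004 -0.     -1.    ]]
top pred [213.8749 305.1883] orange 212.57575757575756 305.4 165 196 229 ((212.5, 305.5), (5.0, 33.0), 90.0)
side pred [386.8471 264.133 ] orange 387.0153846153846 264.0769230769231 130 382 393 ((386.800048828125, 263.8999938964844), (21.187259674072266, 6.640782833099365), 71.56504821777344)
[0.475  0.1764 0.2   ]
[0.4754 0.1765 0.1994] [ 0.0413 -0.1948  0.1656  0.0039]
```

View pics/z5.png

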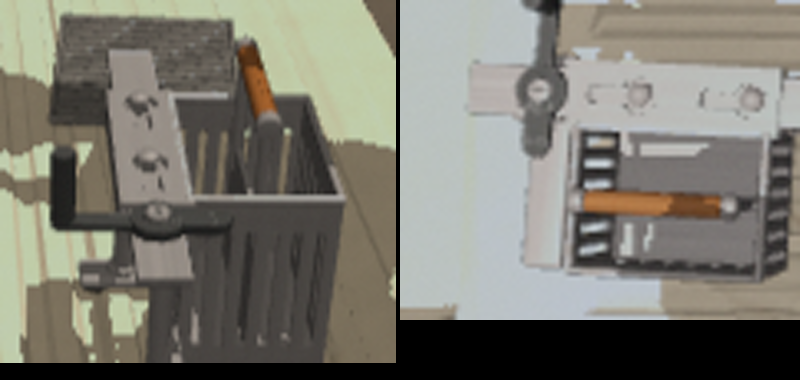

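The cam is clear of the lip, and both studs sit in the wide ends with the slots running on towards the cam. The bar is at (0.475, 0.1765, 0.199). I'll go above it, descend and grip.

>>> drive_tool:
  targets:
    - [0, 0, 0, 50, 0, 0, 0]
    - [0, 0, 0, 100, 0, 0, 0]
    - [0, 0, 0, 150, 0, 0, 0]
    - [0, 0, 0, 200, 0, 0, 0]
    - [0, 0, 0, 250, 1, 0, 0]
    - [0, 0, 0, 290, 1, 0, 0]
    - [0, 0, 0, 304, 1, 0, 0]
    - [0, 0, 0, 304, 1, 0, 0]

```text
time: 13.15
ee_pos: [0.4751, 0.178, 0.2758]
eef_rot: [[0.047, 0.999, -0.0], [0.999, -0.047, 0.0], [0.0, -0.0, -1.0]]
force: [-0.1, -0.9, 0.2]
grip_width: 0.0457
```

>>> drive_tool:
  targets:
    - [0, 0, 0, 0, 0, 0, 0]
    - [0, 0, 0, 0, 0, 0, 0]

```text
time: 13.35
ee_pos: [0.4756, 0.1747, 0.2759]
eef_rot: [[0.052, 0.999, -0.0], [0.999, -0.052, -0.0], [-0.0, -0.0, -1.0]]
force: [0.2, -1.0, -0.2]
grip_width: 0.0455
```

>>> drive_tool:
  targets:
    - [0, 0, 0, 2, 0, 30, 0]
    - [0, 0, 0, 2, 0, 55, 0]
    - [0, 0, 0, 2, 0, 71, 0]
    - [0, 0, 0, 2, 0, 71, 0]
    - [0, 0, 0, 2, 0, 71, 1]
    - [0, 0, 0, 2, 0, 71, 1]
    - [0, 0, 0, 2, 0, 71, 1]
    - [0, 0, 0, 2, 0, 71, 1]

```text
time: 14.15
ee_pos: [0.4762, 0.1775, 0.2056]
eef_rot: [[0.052, 0.999, 0.001], [0.999, -0.052, 0.0], [0.0, 0.001, -1.0]]
force: [-0.0, 1.0, -0.3]
grip_width: 0.0162
```

>>> drive_tool:
  targets:
    - [0, 0, 0, 0, 0, 0, 1]
    - [0, 0, 0, 0, 0, 0, 1]
    - [0, 0, 0, 0, 0, 0, 1]

```text
time: 14.45
ee_pos: [0.4758, 0.1776, 0.2053]
eef_rot: [[0.051, 0.999, 0.0], [0.999, -0.051, 0.0], [0.0, 0.0, -1.0]]
force: [-2.3, -0.5, 7.5]
grip_width: 0.0115
```

Gripped at 11.5 mm with little side force. I'll lift straight and slowly first.

>>> drive_tool:
  targets:
    - [0, 0, 0, 0, 0, -1.5, 1]
    - [0, 0, 0, 0, 0, -3, 1]
    - [0, 0, 0, 0, 0, -4.5, 1]
    - [0, 0, 0, 0, 0, -6, 1]
    - [0, 0, 0, 0, 0, -7.5, 1]
    - [0, 0, 0, 0, 0, -9, 1]

```text
time: 15.05
ee_pos: [0.4758, 0.1775, 0.214]
eef_rot: [[0.052, 0.999, -0.0], [0.999, -0.052, 0.0], [0.0, -0.0, -1.0]]
force: [-0.3, 0.1, -4.5]
grip_width: 0.0112
```

>>> drive_tool:
  targets:
    - [0, 0, 0, 0, 0, -4, 1]
    - [0, 0, 0, 0, 0, -8, 1]
    - [0, 0, 0, 0, 0, -12, 1]
    - [0, 0, 0, 0, 0, -16, 1]
    - [0, 0, 0, 0, 0, -20, 1]
    - [0, 0, 0, 0, 0, -25, 1]
    - [0, 0, 0, 0, 0, -30, 1]
    - [0, 0, 0, 0, 0, -35, 1]

```text
time: 15.85
ee_pos: [0.4759, 0.1775, 0.2494]
eef_rot: [[0.052, 0.999, 0.0], [0.999, -0.052, -0.0], [-0.0, 0.0, -1.0]]
force: [-0.4, -0.6, -4.1]
grip_width: 0.0111
```

Free of the studs: the load is about 4 N, which is the caddy's weight. I'll raise it further, then carry it to the mat.

>>> drive_tool:
  targets:
    - [0, 0, 0, 0, 0, -10, 1]
    - [0, 0, 0, 0, 0, -25, 1]
    - [0, 0, 0, 0, 0, -45, 1]
    - [0, 0, 0, 0, 0, -60, 1]
    - [0, 0, 0, 0, 0, -70, 1]
    - [0, 0, 0, -5, 0, -70, 1]
    - [0, 0, 0, -15, 0.8, -70, 1]
    - [0, 0, 0, -30, 1.6, -70, 1]

```text
time: 16.65
ee_pos: [0.4755, 0.1467, 0.3181]
eef_rot: [[0.051, 0.999, -0.001], [0.999, -0.051, -0.0], [-0.0, -0.001, -1.0]]
force: [-0.0, -0.6, -5.3]
grip_width: 0.0113
```

>>> drive_tool:
  targets:
    - [0, 0, 0, -25, 1.4, 0, 1]
    - [0, 0, 0, -55, 3, 0, 1]
    - [0, 0, 0, -85, 5, 0, 1]
    - [0, 0, 0, -115, 6.5, 0, 1]
    - [0, 0, 0, -145, 8, 0, 1]
    - [0, 0, 0.5, -175, 9.5, 0, 1]
    - [0, 0, 1, -205, 11.5, 0, 1]
    - [0, 0, 1.5, -235, 13, 0, 1]

```text
time: 17.45
ee_pos: [0.4758, -0.0901, 0.3183]
eef_rot: [[0.079, 0.997, -0.001], [0.997, -0.079, 0.0], [0.0, -0.001, -1.0]]
force: [-0.6, 0.6, -5.0]
grip_width: 0.011
```

>>> drive_tool:
  targets:
    - [0, 0, 0.5, -28, 1.6, 0, 1]
    - [0, 0, 1, -53, 3, 0, 1]
    - [0, 0, 1.5, -75, 4.2, 0, 1]
    - [0, 0, 1.7, -93, 5.2, 0, 1]
    - [0, 0, 1.7, -103, 5.7, 0, 1]
    - [0, 0, 1.7, -103, 5.7, 0, 1]
    - [0, 0, 1.7, -103, 5.7, 0, 1]

```text
time: 18.15
ee_pos: [0.4741, -0.1908, 0.3186]
eef_rot: [[0.108, 0.994, -0.001], [0.994, -0.108, 0.001], [0.001, -0.001, -1.0]]
force: [-0.7, -0.2, -4.0]
grip_width: 0.0113
```

Run:
```python
from fit import *
print(r.observe()['ee_pos'],r.observe()['eef_rot'],r.observe()['force'],r.observe()['grip_width'])
b=save('side','side6.png'); a=save('top','top6.png')
A=cv2.resize(b[120:320,280:480,::-1],None,fx=2.6,fy=2.6,interpolation=cv2.INTER_CUBIC)
B=a[220:400,180:440,::-1]
C=np.zeros((520,790,3),np.uint8); C[:,:520]=A; C[:180,525:785]=B
cv2.imwrite('pics/z6.png',C)
```

```text
[ 0.4741 -0.1908  0.3186] [[ 0.1076  0.9942 -0.0006]
 [ 0.9942 -0.1076  0.0006]
 [ 0.0005 -0.0006 -1.    ]] [-0.7039 -0.2044 -3.9916] 0.011284589148273756
```

View pics/z6.png

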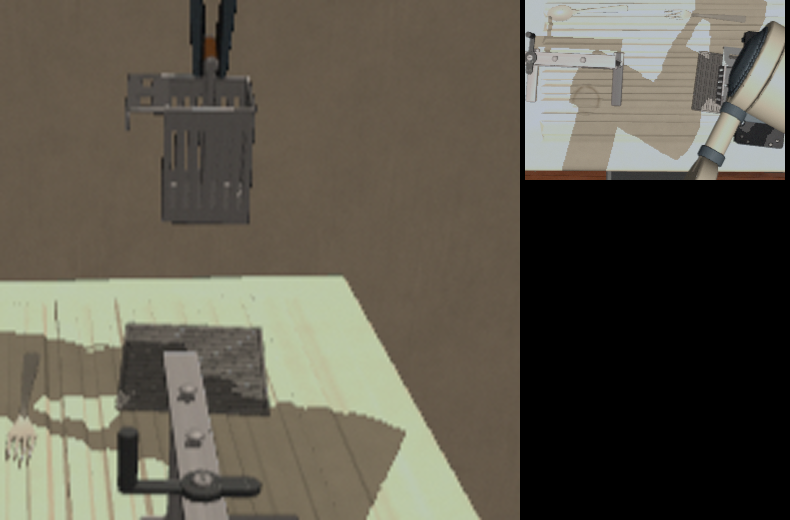

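The caddy hangs upright above the mat. I'll lower it, fast at first and then slowly until it touches.

>>> drive_tool:
  targets:
    - [0, 0, 0, 0, 2, 15, 1]
    - [0, 0, 0, 0, 3, 40, 1]
    - [0, 0, 0, 0, 3, 70, 1]
    - [0, 0, 0, 0, 3, 100, 1]
    - [0, 0, 0, 0, 3, 125, 1]
    - [0, 0, 0, 0, 3, 145, 1]
    - [0, 0, 0, 0, 3, 155, 1]
    - [0, 0, 0, 0, 3, 160, 1]

```text
time: 19.05
ee_pos: [0.4774, -0.1908, 0.1584]
eef_rot: [[0.107, 0.994, -0.001], [0.994, -0.107, 0.0], [0.0, -0.001, -1.0]]
force: [-0.4, 0.2, -4.9]
grip_width: 0.0111
```

>>> drive_tool:
  targets:
    - [0, 0, 0, 0, 0, 1, 1]
    - [0, 0, 0, 0, 0, 2, 1]
    - [0, 0, 0, 0, 0, 3, 1]
    - [0, 0, 0, 0, 0, 4, 1]
    - [0, 0, 0, 0, 0, 5, 1]
    - [0, 0, 0, 0, 0, 5, 1]

```text
time: 19.65
ee_pos: [0.4774, -0.1913, 0.1539]
eef_rot: [[0.107, 0.994, 0.0], [0.994, -0.107, -0.0], [-0.0, 0.0, -1.0]]
force: [0.7, -0.2, -5.2]
grip_width: 0.0113
```

>>> drive_tool:
  targets:
    - [0, 0, 0, 0, 0, 0.5, 1]
    - [0, 0, 0, 0, 0, 1, 1]
    - [0, 0, 0, 0, 0, 1, 1]

```text
time: 19.95
ee_pos: [0.4774, -0.1913, 0.1528]
eef_rot: [[0.107, 0.994, -0.0], [0.994, -0.107, 0.0], [0.0, -0.0, -1.0]]
force: [1.2, -0.8, -4.0]
grip_width: 0.0111
```

>>> drive_tool:
  targets:
    - [0, 0, 0, 0, 0, 0.5, 1]
    - [0, 0, 0, 0, 0, 1, 1]
    - [0, 0, 0, 0, 0, 1, 1]

```text
time: 20.25
ee_pos: [0.4774, -0.1913, 0.1518]
eef_rot: [[0.107, 0.994, -0.0], [0.994, -0.107, 0.0], [0.0, -0.0, -1.0]]
force: [-0.1, 0.9, -3.6]
grip_width: 0.0115
```

>>> drive_tool:
  targets:
    - [0, 0, 0, 0, 0, 0.5, 1]
    - [0, 0, 0, 0, 0, 1, 1]
    - [0, 0, 0, 0, 0, 1, 1]

```text
time: 20.55
ee_pos: [0.4776, -0.1914, 0.1516]
eef_rot: [[0.107, 0.994, 0.001], [0.994, -0.107, -0.0], [-0.0, 0.001, -1.0]]
force: [-2.8, 1.3, 10.4]
grip_width: 0.011
```

Contact: the force swung from -4 N to +10 N. I'll release, go straight up and withdraw.

>>> drive_tool:
  targets:
    - [0, 0, 0, 0, 0, 0, 0.5]
    - [0, 0, 0, 0, 0, 0, 0]
    - [0, 0, 0, 0, 0, 0, 0]
    - [0, 0, 0, 0, 0, 0, 0]

```text
time: 20.95
ee_pos: [0.4775, -0.1914, 0.1509]
eef_rot: [[0.107, 0.994, 0.0], [0.994, -0.107, -0.0], [-0.0, 0.0, -1.0]]
force: [-0.1, -0.4, -0.1]
grip_width: 0.0404
```

>>> drive_tool:
  targets:
    - [0, 0, 0, 0, 0, -10, 0]
    - [0, 0, 0, 0, 0, -40, 0]
    - [0, 0, 0, 0, 0, -80, 0]
    - [0, 0, 0, 0, 0, -120, 0]
    - [0, 0, 0, 40, 0, -150, 0]
    - [0, 0, 0, 90, 0, -150, 0]
    - [0, 0, 0, 140, 0, -150, 0]
    - [0, 0, 0, 190, 0, -150, 0]

```text
time: 21.75
ee_pos: [0.4977, -0.0007, 0.302]
eef_rot: [[0.108, 0.994, 0.001], [0.994, -0.108, -0.0], [0.0, 0.001, -1.0]]
force: [1.1, -0.9, 0.2]
grip_width: 0.0458
```

>>> drive_tool:
  targets:
    - [0, 0, 0, 50, 0, 0, 0]
    - [0, 0, 0, 100, 0, 0, 0]
    - [0, 0, 0, 150, 0, 0, 0]
    - [0, 0, 0, 200, 0, 0, 0]
    - [0, 0, 0, 200, 0, 0, 0]
    - [0, 0, 0, 200, 0, 0, 0]

```text
time: 22.35
ee_pos: [0.519, 0.1973, 0.3013]
eef_rot: [[0.105, 0.994, -0.0], [0.994, -0.105, -0.0], [-0.0, 0.0, -1.0]]
force: [-0.1, 0.1, 0.3]
grip_width: 0.0457
```

Run:
```python
from fit import *
b=save('side','side7.png'); a=save('top','top7.png')
print(r.observe()['ee_pos'],r.observe()['force'],r.observe()['time'])
h=cv2.cvtColor(a,cv2.COLOR_RGB2HSV); m=((h[...,0]<18)&(h[...,1]>140)&(h[...,2]>60)); m[:260]=0;m[:,:340]=0;m[345:]=0;m[:,430:]=0
ys,xs=np.nonzero(m); print('bar',xs.mean(),ys.mean(),len(xs),atz('top',(xs.mean(),ys.mean()),.146))
for k,hh in(('mug',.1),('honey',.086),('vinegar',.13)):
    print(k,[(x['score'],atz('top',x['point'],hh/2)) for x in r.silhouettes('top',k)])
B=cv2.resize(a[140:360,150:480,::-1],None,fx=1.6,fy=1.6,interpolation=cv2.INTER_CUBIC)
A=cv2.resize(b[190:340,300:420,::-1],None,fx=2.2,fy=2.2,interpolation=cv2.INTER_CUBIC)
C=np.zeros((360,800,3),np.uint8); C[:352,:528]=B; C[:330,530:794]=A
cv2.imwrite('pics/z7.png',C)
```

```text
[0.5192 0.1956 0.3013] [ 0.4406 -0.8636  0.2979] 22.45
bar 395.0223880597015 304.7910447761194 134 [ 0.4782 -0.193   0.146 ]
mug [(0.65, array([ 0.7482, -0.3105,  0.05  ]))]
honey [(0.81, array([0.7412, 0.1521, 0.043 ]))]
vinegar [(0.61, array([ 0.7575, -0.0924,  0.065 ]))]
```

View pics/z7.png

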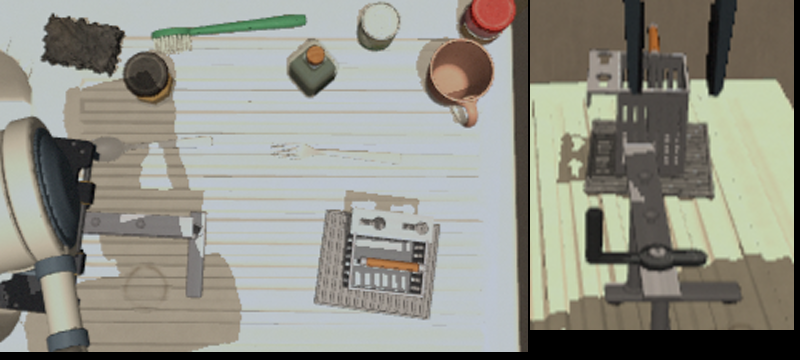

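The caddy stands upright in the middle of the mat, the bystanders are in place and the arm is clear. I'll hand in.

```bash
python3 -c "
from h import *
print(r.hand_in())"
```

```text
the job is handed in; nothing more can be done
None
```

The caddy is off its stand and standing upright in the middle of the drying mat. I handed the job in at about 22.5 s of the 72 s allowed.

1. **Cam:** I pinched the lever pin and swung it about a quarter turn, away from the basket's side.
2. **Slide:** I pushed the end wall at about 2–3 N until it stopped against the hub. Force rose to 18 N at the stop, and the picture showed both studs in the keyholes' wide ends.
3. **Lift and set-down:** I gripped the lift bar and lifted straight up, with only the caddy's weight showing (about 4 N). I then lowered it slowly until it touched the mat (about 10 N), let go and withdrew.

**Last checks:**
- The lift bar measured at (0.478, -0.193), against the mat centre at about (0.477, -0.192).
- The mug, jar and bottle measured within 3–9 mm of where they were at the start. I put that down to scatter in the image networks, because nothing went near them and they look untouched in the picture.
- The force on the tool was about zero, and the robot was touching nothing.

**One slip:** in the call that released the pin, I left an old row in place, which pushed the lever towards its stop for 0.1 s. The picture afterwards showed the cam properly turned and the stand and caddy unmoved, but I have no reading of the force during that moment.

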